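Lay out the silver gear set in its parts dishes

TASK

Lay out the gear set for the gearbox: put each of the four silver gears flat on the floor of the orange dish of its own size - the largest gear in the largest dish, the next largest in the next, and so on down to the smallest gear in the smallest dish. Leave the two black gears where they are.

Things in the scene. Friction and masses are not known exactly. Their poses are not given: they have to be found in the camera images.
- gear_large_center (a point): Centre (half-way up) of the large silver gear: loose, solid spur gear of bright metal with a dark round bush on its end face, lying flat, 60 mm across its teeth, 26 mm thick (this point is 13 mm above what it lies on); z is its axis, it may be gripped by its rim at any yaw. About 180 g (0.7 to 1.4 times that).
- gear_medium_center (a point): Centre (half-way up) of the medium silver gear: loose, solid spur gear of bright metal with a dark round bush on its end face, lying flat, 48 mm across its teeth, 26 mm thick (this point is 13 mm above what it lies on); z is its axis, it may be gripped by its rim at any yaw. About 120 g (0.7 to 1.4 times that).
- gear_small_center (a point): Centre (half-way up) of the small silver gear: loose, solid spur gear of bright metal with a dark round bush on its end face, lying flat, 36 mm across its teeth, 26 mm thick (this point is 13 mm above what it lies on); z is its axis, it may be gripped by its rim at any yaw. About 70 g (0.7 to 1.4 times that).
- gear_tiny_center (a point): Centre (half-way up) of the tiny silver gear: loose, solid spur gear of bright metal with a dark round bush on its end face, lying flat, 24 mm across its teeth, 26 mm thick (this point is 13 mm above what it lies on); z is its axis, it may be gripped by its rim at any yaw. About 35 g (0.7 to 1.4 times that).
- dish_large: The large parts dish, fixed to the table: round, orange all over, with a flat floor and a low rim, 88 mm across outside, 76 mm inside the rim, for the 60 mm gear. Rim top 8 mm above the table, floor 3 mm above the table. Origin: centre of its underside, at table height (z = 0); z up.
- dish_medium: The medium parts dish, fixed to the table: round, orange all over, with a flat floor and a low rim, 76 mm across outside, 64 mm inside the rim, for the 48 mm gear. Rim top 8 mm above the table, floor 3 mm above the table. Origin: centre of its underside, at table height (z = 0); z up.
- dish_small: The small parts dish, fixed to the table: round, orange all over, with a flat floor and a low rim, 64 mm across outside, 52 mm inside the rim, for the 36 mm gear. Rim top 8 mm above the table, floor 3 mm above the table. Origin: centre of its underside, at table height (z = 0); z up.
- dish_tiny: The tiny parts dish, fixed to the table: round, orange all over, with a flat floor and a low rim, 52 mm across outside, 40 mm inside the rim, for the 24 mm gear. Rim top 8 mm above the table, floor 3 mm above the table. Origin: centre of its underside, at table height (z = 0); z up.
- black_gear_a_center (a point): Centre (half-way up) of a black plastic gear, loose, not part of the set: 48 mm across its teeth, 26 mm thick, black teeth with a grey bush; to be left alone.
- black_gear_b_center (a point): Centre (half-way up) of a black plastic gear, loose, not part of the set: 36 mm across its teeth, 26 mm thick, black teeth with a grey bush; to be left alone.
There are look-alikes about, which are no part of the job. What is shaped like the part that bears gear_medium_center but blue or red is not meant.

How it is judged:
By the outcome, as a careful person would: the job done as asked, in the order asked, and still so for the second after the job is handed in, with the robot touching nothing.
It also fails if it takes over 96 s, if anything falls off the work surface, if the arm or the gripper's body presses on something with over 40 N, if the wrist force passes 120 N, or if a joint passes its speed limit or range.

ROBOT

A 7-joint arm with a two-finger parallel gripper is mounted at the origin on the work surface. World frame = base frame: x ahead of the robot, y to its left, z up, the work surface at z = 0. Lengths are in m, angles in rad, forces in N, time in s.
With the tool pointing down it reaches from about 0.425 to 0.925 m from the base axis. Payload 6.8 kg.
Tool frame: the origin (TCP) lies on the centre line of the jaws, within the pads' length; the fingertips stand 8 mm ahead of it and the grasp point (between the pads) lies 11 mm behind it (bot.tip_reach is the distance from the TCP to the fingertips, in m); z points along the fingers, y is the direction in which the jaws open and shut (so a half turn about z gives the same grasp; the last joint's range is limited). The gripper opens to 88 mm and grips with 3 to 60 N. Pads are 20 mm wide; open, the fingers measure 115 mm over their backs; the gripper's body (75 mm by 178 mm) begins 61 mm behind the grasp point.
Start: joints at [1.016, 0.477, 0.022, 1.555, -0.011, 1.109, -0.083], TCP at [0.292, -0.609, 0.231] pointing down, gripper open.
Joint ranges: [-2.96, 2.96], [-0.34, 2.1], [-1.41, 1.46], [0.24, 2.44], [-1.37, 4.51], [0.17, 1.92], [-2.96, 2.96]. Speed limits (rad/s): [2.39, 2.39, 3.14, 3.14, 3.14, 3.14, 3.14].

INTERFACE

Orientations are given as [roll, pitch, yaw] about the fixed x, y, z axes, in that order (R = Rz(yaw) Ry(pitch) Rx(roll)).
In Python, from station import bot gives the robot as it stands. The module is installed in compiled form; this text tells all that it offers.
- The arm moves only by the tool apply_moves, never from a script. Its argument "motion" is a list of rows, each a list of 7 numbers: the turn, a rotation vector about the tool's x, y, z in rad, then the shift along the tool's x, y, z in mm, then the closure, from 0 (fully open) to 1 (shut). A call has 1 to 20 rows; each row shifts and turns the commanded pose from where the row before left it, along the tool's axes as they then stand; what a row does not reach is not made up. A row lasts 1/12 s, in which the tool goes at most 41.7 mm and 7.16 degrees, less where a joint would pass 70% of its speed; a pose out of reach is approached as far as the arm can. A call is refused whole if a number of a shift passes 41.7 or a number of a turn 0.125, either way. A call with a gripper value outside its range is refused whole. The fingers move at their own pace and stop on an object; the grip force is fixed at half the most. Time passes only in rows, so rows that do not move let the fingers close. It gives the time, the measured TCP pose, the force and the opening at its end, in the units of the state.
- bot.get_obs(): the state, without advancing time (a new reading comes with each control period).
- bot.snapshot(name): name is "side" or "top"; returns a dict with "frame" (400x640x3 uint8, red, green, blue), "fovy" (degrees; the focal length in pixels is half the picture's height over the tangent of half this angle, whatever the lens; pixels are square), "cx", "cy" (the principal point, pixels), "distortion" ([k1, k2, p1, p2, k3] as OpenCV has them; the pictures are not rectified), "world_from_camera" (4x4, takes a point from camera to world coordinates). Camera axes: x right, y down, z forward; pixel columns grow to the right and rows downward; lengths in m; the calibration is good to about 2 mm. A picture is of the moment at which its call begins. There is no depth.
- bot.hand_in(): hands the job in, once; it reports no verdict.
Trained networks look in the newest picture that a camera, given by its name, has taken for a name from the list of things; names that differ only in an ending like _2 or _b are one class to them, and where a whole thing is asked for, a point or a joint stands for the part that bears it (a point fixed in the world has none). Each returns a list of dicts, best first, with "score" (0 to 1); they miss things now and then, are a little off and sometimes report something else, mostly with a low value. They report only what shows in the picture. A call takes as long as a camera call. They do not tell look-alikes from the thing itself.
- bot.spot_in(camera, thing): "xyz" ([x, y, z] in m, in world coordinates, good to about 4 mm: the middle of the surface that is visible of it).
The state is a dict: "time": time; "qpos": joint angles; "qvel": joint speeds; "tau": joint torques, N m; "position": TCP position; "tool_rot": TCP orientation; "ft_force": force on the tool from outside, world axes, zero at the start; "torque": the same for the moment, N m; "finger_gap": opening from 0.0 (shut) to 1.0 (fully open).
Only numpy, scipy, OpenCV 4.12 (cv2) and the standard library are available. Lean on these libraries where they do the work, as an engineer would, in place of code of your own. Each camera call takes 0.05 s, during which the arm holds its last target.

## Working session

There is one attempt and no reset: what is moved stays moved. The work goes in short steps, Python scripts to look and compute and a tool call to move; the robot and the scene stay as the last step left them, time stands still between calls to the robot, and variables do not carry over. Pictures are saved under pics/ and viewed, and the job is handed in when it is done.

Besides the shell and the picture viewer there is one more tool, called after "Call:" as name(argument=value, ...) on one line, values as JSON. apply_moves: Moves the arm, as the interface text tells. Its arguments: {"type":"object","properties":{"motion":{"type":"array","items":{"type":"array","items":{"type":"number"}}}},"required":["motion"]}

```bash
mkdir -p pics
cat > h.py <<'E'
from station import bot
import numpy as np, cv2
def snap(n,fn):
    s=bot.snapshot(n); cv2.imwrite('pics/'+fn,s['frame'][:,:,::-1]); return s
def K(s):
    f=s['frame'].shape[0]/2/np.tan(np.radians(s['fovy'])/2)
    return np.array([[f,0,s['cx']],[0,f,s['cy']],[0,0,1.]])
def unproj(s,uv,z):
    p=cv2.undistortPoints(np.array([[uv]],float),K(s),np.array(s['distortion'],float))[0,0]
    T=np.array(s['world_from_camera']); d=T[:3,:3]@np.array([p[0],p[1],1]); o=T[:3,3]
    return o+d*(z-o[2])/d[2]
def proj(s,P):
    T=np.linalg.inv(np.array(s['world_from_camera']))
    r,_=cv2.Rodrigues(T[:3,:3]); q,_=cv2.projectPoints(np.array(P,float).reshape(-1,3),r,T[:3,3],K(s),np.array(s['distortion'],float)); return q[:,0]
E
python3 - <<'E'
from h import *
o=bot.get_obs(); print({k:np.round(v,3) for k,v in o.items()}, bot.tip_reach)
for n in ['top','side']:
    s=snap(n,n+'0.png'); print(n,s['fovy'],s['cx'],s['cy'],s['distortion'],np.round(s['world_from_camera'],3).tolist())
    for t in ['gear_large_center','gear_medium_center','gear_small_center','gear_tiny_center','dish_large','dish_medium','dish_small','dish_tiny','black_gear_a_center','black_gear_b_center']:
        for d in bot.spot_in(n,t)[:4]:
            print(t,round(d['score'],2),np.round(d['xyz'],3),np.round(proj(s,d['xyz'])[0]))
E
```

```text
{'time': np.float64(0.0), 'qpos': array([ 1.016,  0.478,  0.022,  1.556, -0.012,  1.109, -0.083]), 'qvel': array([-0.001, -0.   ,  0.001,  0.   , -0.001,  0.001, -0.001]), 'tau': array([ 1.0000e-03, -5.8285e+01,  1.5350e+00, -2.7261e+01, -5.4000e-02,
        1.7000e-02,  0.0000e+00]), 'position': array([ 0.291, -0.608,  0.23 ]), 'tool_rot': array([-3.14 ,  0.   ,  0.447]), 'ft_force': array([-0.146, -0.746,  0.408]), 'torque': array([ 0.001, -0.019,  0.001]), 'finger_gap': np.float64(1.002)} 0.008
top 42.67585122646303 323.09161411090605 197.85186535900365 [0.03864181 0.         0.         0.         0.        ] [[0.03, -0.991, 0.13, 0.429], [-0.999, -0.028, 0.018, -0.019], [-0.014, -0.131, -0.991, 1.112], [0.0, 0.0, 0.0, 1.0]]
gear_large_center 0.67 [0.388 0.184 0.026] [233. 282.]
gear_medium_center 0.85 [0.644 0.095 0.027] [280. 163.]
gear_medium_center 0.81 [ 0.707 -0.086  0.024] [365. 137.]
gear_medium_center 0.57 [0.727 0.095 0.03 ] [282. 125.]
gear_medium_center 0.21 [ 0.674 -0.211  0.003] [421. 156.]
gear_small_center 0.77 [0.509 0.274 0.028] [193. 223.]
gear_tiny_center 0.62 
[... 597 characters left out ...]
r_large_center 0.89 [0.384 0.198 0.031] [376. 327.]
gear_medium_center 0.78 [0.636 0.103 0.025] [256. 228.]
gear_medium_center 0.74 [0.685 0.014 0.026] [260. 189.]
gear_medium_center 0.69 [0.722 0.107 0.029] [213. 211.]
gear_medium_center 0.6 [ 0.703 -0.078  0.026] [277. 162.]
gear_small_center 0.9 [0.502 0.287 0.027] [265. 345.]
gear_tiny_center 0.8 [ 0.428 -0.065  0.019] [405. 209.]
dish_large 0.78 [ 0.495 -0.264  0.003] [404. 152.]
dish_medium 0.78 [ 0.672 -0.209 -0.003] [320. 146.]
dish_small 0.8 [ 0.549 -0.136  0.006] [359. 175.]
dish_tiny 0.9 [0.665 0.222 0.004] [199. 278.]
black_gear_a_center 0.96 [0.434 0.074 0.025] [374. 256.]
black_gear_a_center 0.42 [0.386 0.196 0.03 ] [375. 326.]
```

View pics/top0.png

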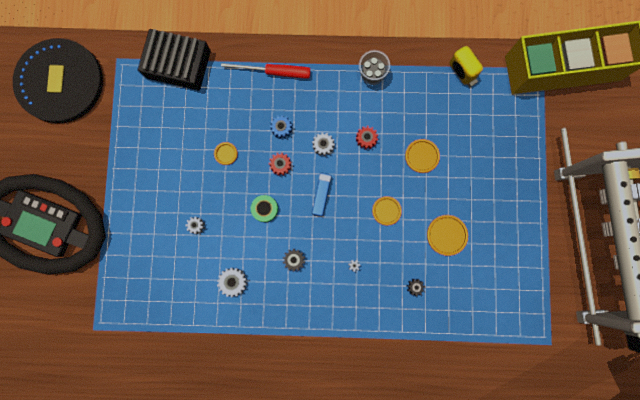

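View pics/side0.png

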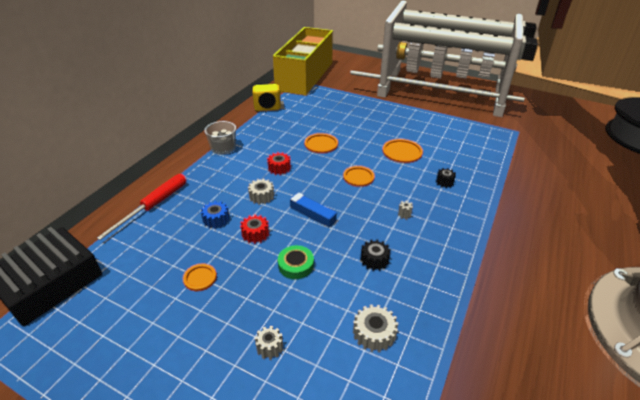

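The top view shows silver gears at about (232,282) large, (323,144) medium, (195,225) small and (354,266) tiny. The networks' medium hits at (280,163), (365,137) and (282,125) are the red and blue look-alikes. The orange dishes are at (447,235), (422,156), (387,211) and (226,154), and the green ring at (264,208) isn't part of the job. Next I refine by matching silhouettes in both cameras.

```bash
cat >> h.py <<'E'
from scipy.optimize import minimize
def sil(s,xy,r,z0,z1):
    a=np.linspace(0,2*np.pi,60,endpoint=False)
    P=[[xy[0]+r*np.cos(t),xy[1]+r*np.sin(t),z] for z in(z0,z1) for t in a]
    h=cv2.convexHull(proj(s,P).astype(np.float32)); m=cv2.moments(h)
    return np.array([m['m10']/m['m00'],m['m01']/m['m00']]),m['m00'],h
def mask(s,kind,guess,r,z0,z1):
    hsv=cv2.cvtColor(s['frame'],cv2.COLOR_RGB2HSV).astype(int); H,S,V=hsv[...,0],hsv[...,1],hsv[...,2]
    if kind=='dish': m=(H>8)&(H<28)&(S>120)&(V>90)
    else: m=~((H>95)&(H<125)&(S>90))   # not blue mat
    # window
    w=np.zeros(m.shape,np.uint8); _,_,h=sil(s,guess,r+.012,z0,z1+.002); cv2.fillConvexPoly(w,h.round().astype(int).reshape(-1,2),1)
    m=(m&(w>0)).astype(np.uint8)
    if kind!='dish': m=cv2.morphologyEx(m,cv2.MORPH_OPEN,np.ones((3,3),np.uint8))
    n,l,st,c=cv2.connectedComponentsWithStats(m)
    i=1+np.argmax(st[1:,4]); cs,_=cv2.findContours((l==i).astype(np.uint8),cv2.RETR_EXTERNAL,cv2.CHAIN_APPROX_NONE)
    c=max(cs,key=len); hh=cv2.convexHull(c).astype(np.float32); M=cv2.moments(hh)
    return np.array([M['m10']/M['m00'],M['m01']/M['m00']]),M['m00']
def locate(s,kind,g,r,z0,z1):
    g=np.array(g,float)
    for _ in range(3):
        c,A=mask(s,kind,g,r,z0,z1)
        f=lambda p:np.sum((sil(s,p,r,z0,z1)[0]-c)**2)
        g=minimize(f,g,method='Nelder-Mead',options=dict(xatol=1e-5,fatol=1e-6,initial_simplex=[g,g+[.01,0],g+[0,.01]])).x
    return g,A/sil(s,g,r,z0,z1)[1]
G={'gL':('gear',(.386,.19),.030,0,.026),'gM':('gear',(.688,.01),.024,0,.026),'gS':('gear',(.506,.28),.018,0,.026),'gT':('gear',(.43,-.066),.012,0,.026),
'dL':('dish',(.5,-.265),.044,0,.008),'dM':('dish',(.674,-.21),.038,0,.008),'dS':('dish',(.549,-.138),.032,0,.008),'dT':('dish',(.664,.222),.026,0,.008),
'bA':('gear',(.436,.066),.024,0,.026),'bB':('gear',(.392,-.197),.018,0,.026)}
E
python3 - <<'E'
from h import *
st,ss=bot.snapshot('top'),bot.snapshot('side')
for k,(kd,g,r,a,b) in G.items():
    x,A=locate(st,kd,g,r,a,b); y,B=locate(ss,kd,g,r,a,b)
    print(k,np.round(x,4),round(A,2),np.round(y,4),round(B,2),'mean',np.round((x+y)/2,4),np.round(np.hypot(*((x+y)/2)),3))
E
```

```text
gL [0.3884 0.1892] 0.9 [0.3875 0.1874] 0.96 mean [0.388  0.1883] 0.431
gM [0.6923 0.0047] 0.85 [0.6909 0.0043] 0.91 mean [0.6916 0.0045] 0.692
gS [0.5063 0.2753] 0.81 [0.5048 0.273 ] 0.99 mean [0.5055 0.2742] 0.575
gT [ 0.4303 -0.0686] 0.8 [ 0.43   -0.0705] 0.9 mean [ 0.4301 -0.0695] 0.436
dL [ 0.5016 -0.2677] 0.92 [ 0.501  -0.2695] 0.83 mean [ 0.5013 -0.2686] 0.569
dM [ 0.674  -0.2135] 0.91 [ 0.6732 -0.2146] 0.78 mean [ 0.6736 -0.2141] 0.707
dS [ 0.5504 -0.1372] 0.88 [ 0.5498 -0.1385] 0.79 mean [ 0.5501 -0.1378] 0.567
dT [0.6677 0.22  ] 0.84 [0.6672 0.2197] 0.83 mean [0.6675 0.2199] 0.703
bA [0.438  0.0596] 0.73 [0.4381 0.0591] 0.7 mean [0.4381 0.0593] 0.442
bB [ 0.3894 -0.1992] 0.6 [ 0.3881 -0.2016] 0.62 mean [ 0.3888 -0.2004] 0.437
```

Call:
apply_moves(motion=[[0, 0, 0.112, 0, 0, 0, 0], [0, 0, 0.112, 0, 0, 0, 0], [0, 0, 0.112, 0, 0, 0, 0], [0, 0, 0.111, 0, 0, 0, 0], [0, 0, 0, 16, -31, 8, 0], [0, 0, 0, 16, -31, 8, 0], [0, 0, 0, 16, -31, 8, 0], [0, 0, 0, 16, -31, 8, 0], [0, 0, 0, 16, -31, 8, 0], [0, 0, 0, 16, -31, 8, 0], [0, 0, 0, 16, -31, 8, 0], [0, 0, 0, 16, -31, 8, 0], [0, 0, 0, 16, -31, 8, 0], [0, 0, 0, 16, -31, 8, 0]])

```text
time: 2.37
position: [0.4524, -0.2973, 0.1507]
tool_rot: [3.141, -0.001, -0.0]
ft_force: [0.6, -0.3, -0.5]
finger_gap: 0.994
```

Call:
apply_moves(motion=[[0, 0, 0, 0, -35, 0, 0], [0, 0, 0, 0, -35, 0, 0], [0, 0, 0, 0, -35, 0, 0], [0, 0, 0, 0, -35, 0, 0], [0, 0, 0, 0, -35, 0, 0], [0, 0, 0, 0, -35, 0, 0], [0, 0, 0, 0, -35, 0, 0], [0, 0, 0, 0, -35, 0, 0], [0, 0, 0, 0, -35, 0, 0], [0, 0, 0, 0, -32, 0, 0], [0, 0, 0, -13, -28, 0, 0], [0, 0, 0, -13, -28, 0, 0], [0, 0, 0, -13, -28, 0, 0], [0, 0, 0, -13, -28, 0, 0], [0, 0, 0, -12, -26, 0, 0], [0, 0, 0, 0, 0, 30, 0], [0, 0, 0, 0, 0, 30, 0], [0, 0, 0, 0, 0, 10, 0], [0, 0, 0, 0, 0, 0, 0]])

```text
time: 3.95
position: [0.3863, 0.1852, 0.0788]
tool_rot: [3.139, 0.004, 0.0]
ft_force: [-0.6, -0.2, -0.2]
finger_gap: 1.004
```

Call:
apply_moves(motion=[[0, 0, 0, 2, -3, 12, 0], [0, 0, 0, 0, 0, 20, 0], [0, 0, 0, 0, 0, 20, 0], [0, 0, 0, 0, 0, 10, 0], [0, 0, 0, 0, 0, 0, 0], [0, 0, 0, 0, 0, 0, 1], [0, 0, 0, 0, 0, 0, 1], [0, 0, 0, 0, 0, 0, 1], [0, 0, 0, 0, 0, 0, 1], [0, 0, 0, 0, 0, 0, 1], [0, 0, 0, 0, 0, 0, 1]])

```text
time: 4.87
position: [0.3904, 0.1894, 0.0194]
tool_rot: [-3.141, -0.001, -0.0]
ft_force: [-0.6, -1.0, 7.8]
finger_gap: 0.677
```

Run:
```python
from h import *
snap('side','s1.png');o=bot.get_obs();print(o['position'],o['finger_gap']*88)
```

```text
[0.39035536 0.18939208 0.01935117] 59.58424913106623
```

View pics/s1.png

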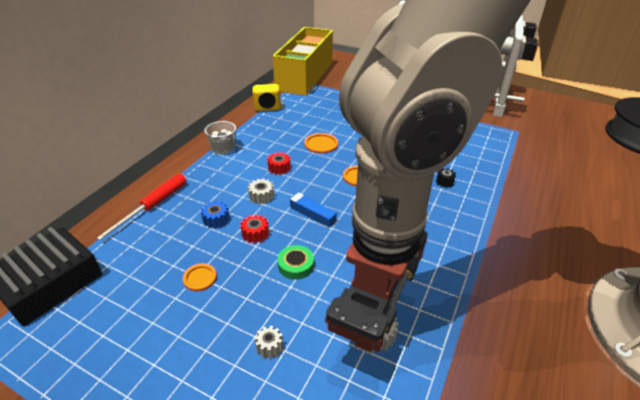

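The hand at (365,320) has closed on the large gear. The gap reads 59.6 mm, against a 60 mm gear. Next I lift it and check.

Call:
apply_moves(motion=[[0, 0, 0, 0, 0, -10, 1], [0, 0, 0, 0, 0, -20, 1], [0, 0, 0, 0, 0, -30, 1], [0, 0, 0, 0, 0, -30, 1], [0, 0, 0, 0, 0, -30, 1], [0, 0, 0, 0, 0, 0, 1], [0, 0, 0, 0, 0, 0, 1]])

```text
time: 5.5
position: [0.3907, 0.1896, 0.1403]
tool_rot: [-3.14, -0.003, -0.001]
ft_force: [-0.5, -0.2, -2.3]
finger_gap: 0.674
```

Run:
```python
from h import *
s=snap('side','s2.png');o=bot.get_obs();print(o['position'],o['finger_gap']*88,o['ft_force'])
p=proj(s,o['position'])[0].astype(int);print(p)
c=s['frame'][p[1]-100:p[1]+80,p[0]-100:p[0]+100,::-1];cv2.imwrite('pics/s2c.png',cv2.resize(c,None,fx=3,fy=3))
```

```text
[0.38968468 0.18894278 0.13892723] 59.56065333004433 [-0.59027879 -0.30917055 -1.67417186]
[381 266]
```

View pics/s2c.png

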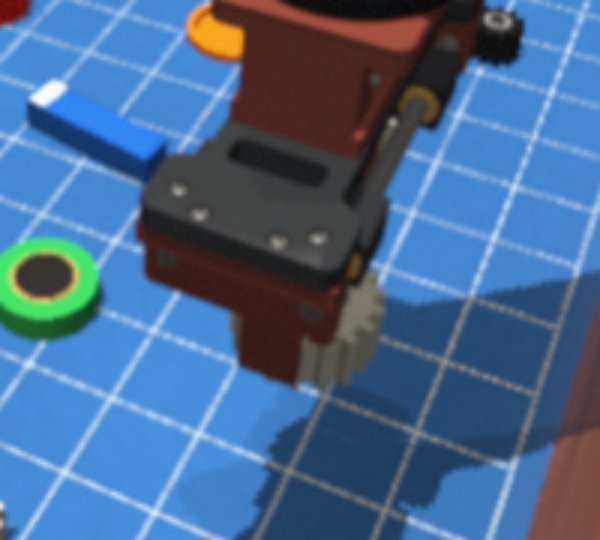

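The gear hangs level in the jaws at about (385,275). Next it goes to dish_large.

Call:
apply_moves(motion=[[0, 0, 0, 10, 18, 0, 1], [0, 0, 0, 20, 35, 0, 1], [0, 0, 0, 20, 35, 0, 1], [0, 0, 0, 20, 35, 0, 1], [0, 0, 0, 10, 35, 0, 1], [0, 0, 0, 4, 35, 0, 1], [0, 0, 0, 4, 35, 0, 1], [0, 0, 0, 4, 35, 0, 1], [0, 0, 0, 4, 35, 0, 1], [0, 0, 0, 4, 35, 0, 1], [0, 0, 0, 4, 35, 0, 1], [0, 0, 0, 4, 35, 0, 1], [0, 0, 0, 4, 35, 0, 1], [0, 0, 0, 2, 30, 0, 1], [0, 0, 0, 0, 25, 25, 1], [0, 0, 0, 0, 0, 30, 1], [0, 0, 0, 0, 0, 30, 1], [0, 0, 0, 0, 0, 0, 1], [0, 0, 0, 0, 0, 0, 1]])

```text
time: 7.13
position: [0.5014, -0.3023, 0.0509]
tool_rot: [-3.138, 0.006, 0.0]
ft_force: [0.1, 0.0, -2.7]
finger_gap: 0.678
```

```bash
cat >> h.py <<'E'
def pos(n=1):
    o=bot.get_obs();print(np.round(o['position'],4),np.round(o['tool_rot'],3),round(o['finger_gap']*88,1),np.round(o['ft_force'],1))
def crop(n,fn,P,w=90,h=75,f=4):
    s=bot.snapshot(n); p=proj(s,P)[0].astype(int); y0=max(p[1]-h,0);x0=max(p[0]-w,0)
    c=s['frame'][y0:p[1]+h,x0:p[0]+w,::-1]; cv2.imwrite('pics/'+fn,cv2.resize(c,None,fx=f,fy=f)); print('origin',x0,y0,'x',f); return s
E
python3 - <<'E'
from h import *
pos();crop('side','s3.png',[.5,-.27,.03])
E
```

```text
[ 0.5014 -0.3023  0.0509] [-3.138  0.006  0.   ] 59.6 [ 0.1  0.  -2.7]
origin 314 64 x 4
```

View pics/s3.png

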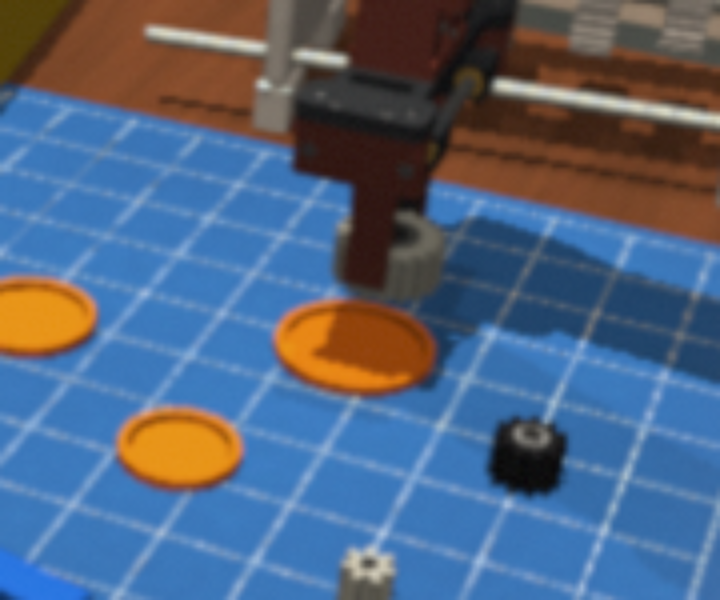

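The large gear hangs about 34 mm beyond the dish in y because I summed the rows wrongly. I'll correct that before lowering.

Call:
apply_moves(motion=[[0, 0, 0, 2, -12, 0, 1], [0, 0, 0, 0, -22, 0, 1], [0, 0, 0, 0, 0, 0, 1], [0, 0, 0, 0, 0, 10, 1], [0, 0, 0, 0, 0, 0, 1], [0, 0, 0, 0, 0, 0, 1]])

```text
time: 7.68
position: [0.5056, -0.2702, 0.0438]
tool_rot: [3.141, 0.0, -0.001]
ft_force: [-0.2, -0.8, -2.1]
finger_gap: 0.678
```

Run:
```python
from h import *
pos();crop('side','s4.png',[.5,-.27,.03])
```

```text
[ 0.5056 -0.2702  0.0438] [ 3.141e+00  0.000e+00 -1.000e-03] 59.7 [-0.2 -0.8 -2.1]
origin 314 64 x 4
```

View pics/s4.png

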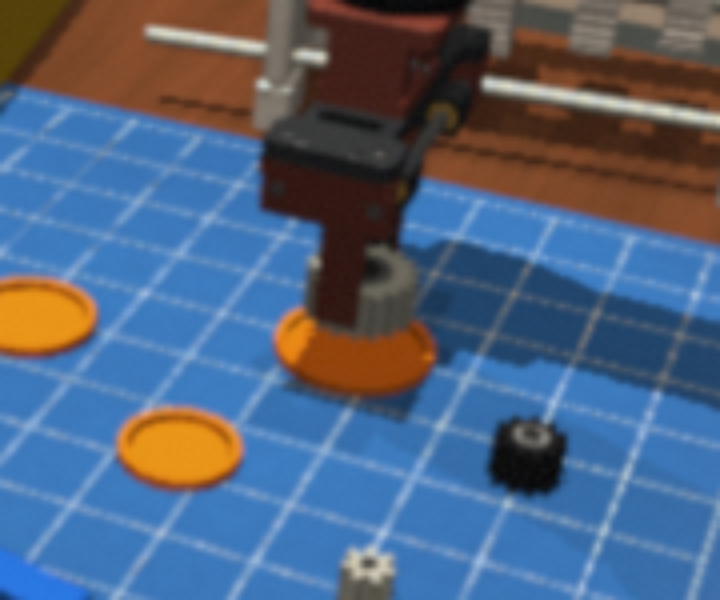

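Call:
apply_moves(motion=[[0, 0, 0, -2, -1, 10, 1], [0, 0, 0, 0, 0, 8, 1], [0, 0, 0, 0, 0, 0, 1], [0, 0, 0, 0, 0, 0, 1]])

```text
time: 8.07
position: [0.5029, -0.2687, 0.0247]
tool_rot: [-3.141, 0.002, -0.001]
ft_force: [0.3, -0.1, -1.8]
finger_gap: 0.671
```

Run:
```python
from h import *
pos();crop('side','s5.png',[.5,-.27,.03]);pos()
```

```text
[ 0.5029 -0.2687  0.0247] [-3.141e+00  2.000e-03 -1.000e-03] 59.0 [ 0.3 -0.1 -1.8]
origin 314 64 x 4
[ 0.5034 -0.2688  0.0251] [-3.141e+00  1.000e-03 -0.000e+00] 59.5 [ 0.7 -0.4 -3. ]
```

View pics/s5.png

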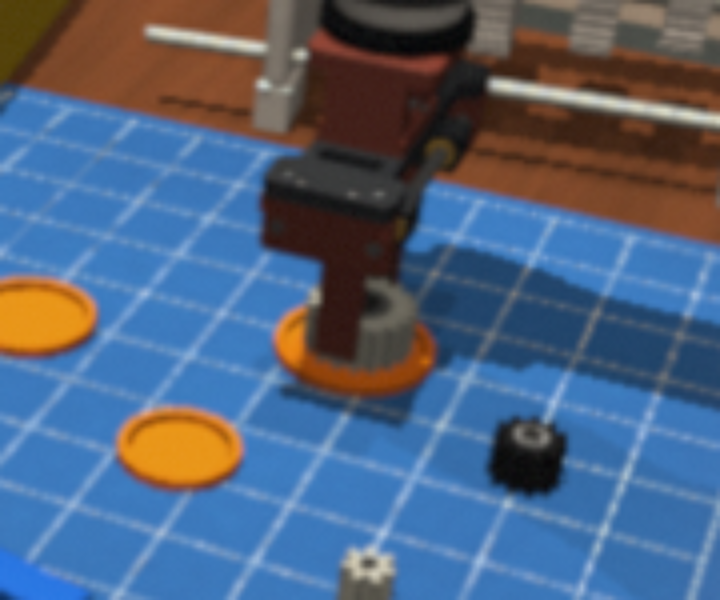

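Call:
apply_moves(motion=[[0, 0, 0, 0, 0, 2, 1], [0, 0, 0, 0, 0, 0, 1], [0, 0, 0, 0, 0, 0, 0.2], [0, 0, 0, 0, 0, 0, 0], [0, 0, 0, 0, 0, 0, 0], [0, 0, 0, 0, 0, 0, 0], [0, 0, 0, 0, 0, 0, 0], [0, 0, 0, 0, 0, -15, 0], [0, 0, 0, 0, 0, -30, 0], [0, 0, 0, 0, 0, -30, 0], [0, 0, 0, 0, 0, 0, 0]])

```text
time: 9.03
position: [0.507, -0.2703, 0.104]
tool_rot: [3.138, -0.008, -0.001]
ft_force: [0.3, -0.9, 0.5]
finger_gap: 1.003
```

Run:
```python
from h import *
pos();crop('side','s6.png',[.5,-.27,.03]);pos()
```

```text
[ 0.507  -0.2703  0.104 ] [ 3.138e+00 -8.000e-03 -1.000e-03] 88.2 [ 0.3 -0.9  0.5]
origin 314 64 x 4
[ 0.5059 -0.2698  0.1018] [ 3.139 -0.006 -0.   ] 88.3 [ 0.6 -0.2 -0.6]
```

View pics/s6.png

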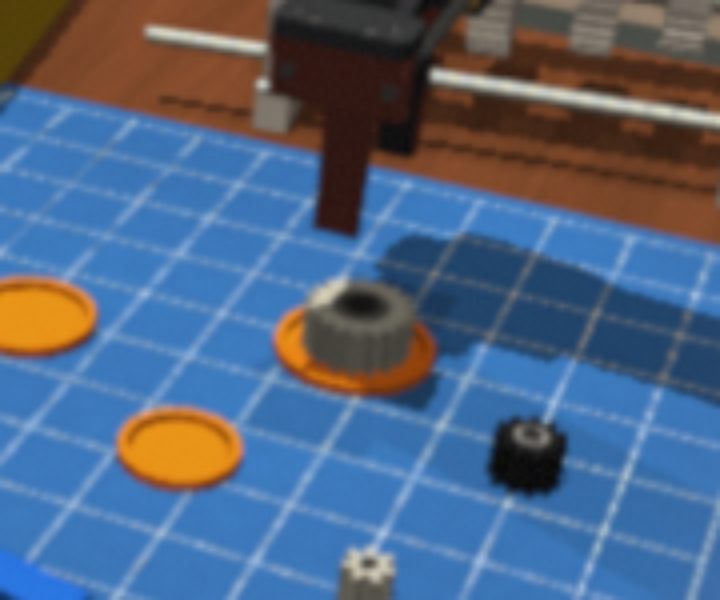

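The large gear sits flat inside dish_large at about (404,147). The medium gear is next. I'll part-close the jaws first, because the red look-alike sits close to where a finger comes down.

Call:
apply_moves(motion=[[0, 0, 0, 9, -14, 0, 0.25], [0, 0, 0, 19, -27, 0, 0.25], [0, 0, 0, 19, -27, 0, 0.25], [0, 0, 0, 19, -27, 0, 0.25], [0, 0, 0, 19, -27, 0, 0.25], [0, 0, 0, 19, -27, 0, 0.25], [0, 0, 0, 19, -27, 0, 0.25], [0, 0, 0, 19, -27, 0, 0.25], [0, 0, 0, 19, -27, 0, 0.25], [0, 0, 0, 19, -27, 0, 0.25], [0, 0, 0, 8, -16, 0, 0.25], [0, 0, 0, 0, 0, 20, 0.25], [0, 0, 0, 0, 0, 20, 0.25], [0, 0, 0, 0, 0, 0, 0.25], [0, 0, 0, 0, 0, 0, 0.25], [0, 0, 0, 0, 0, 0, 0.25]])

```text
time: 10.42
position: [0.6917, 0.0033, 0.0591]
tool_rot: [3.141, 0.0, -0.001]
ft_force: [-0.4, -0.7, 1.1]
finger_gap: 0.75
```

Run:
```python
from h import *
pos();crop('side','s7.png',[.69,0.005,.03]);pos()
```

```text
[0.6917 0.0033 0.0591] [ 3.141e+00  0.000e+00 -1.000e-03] 66.0 [-0.4 -0.7  1.1]
origin 170 109 x 4
[0.6923 0.0034 0.0597] [ 3.141e+00 -1.000e-03 -1.000e-03] 65.8 [0.2 0.2 0.6]
```

View pics/s7.png

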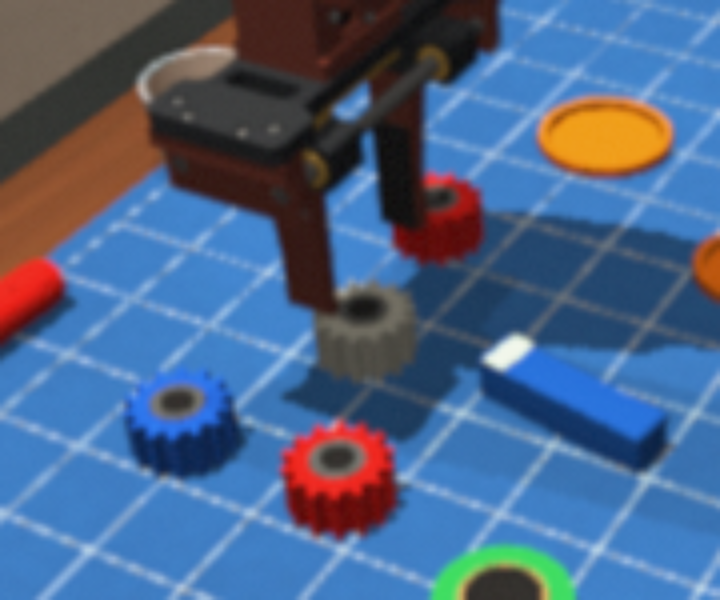

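Jaws are open around the medium gear at about (261,191), clear of the neighbours. I'll go down and close.

Call:
apply_moves(motion=[[0, 0, 0, 0, -1, 15, 0.25], [0, 0, 0, 0, 0, 15, 0.25], [0, 0, 0, 0, 0, 11, 0.25], [0, 0, 0, 0, 0, 0, 0.25], [0, 0, 0, 0, 0, 0, 0.25], [0, 0, 0, 0, 0, 0, 1], [0, 0, 0, 0, 0, 0, 1], [0, 0, 0, 0, 0, 0, 1], [0, 0, 0, 0, 0, 0, 1], [0, 0, 0, 0, 0, 0, 1]])

```text
time: 11.3
position: [0.6923, 0.0052, 0.0183]
tool_rot: [-3.141, -0.001, -0.0]
ft_force: [0.1, -1.4, 1.7]
finger_gap: 0.54
```

Run:
```python
from h import *
pos()
```

```text
[0.6923 0.0052 0.0183] [-3.141e+00 -1.000e-03 -0.000e+00] 47.5 [ 0.1 -1.4  1.7]
```

Call:
apply_moves(motion=[[0, 0, 0, 0, 0, -10, 1], [0, 0, 0, 0, 0, -20, 1], [0, 0, 0, 0, 0, -30, 1], [0, 0, 0, 0, 0, -30, 1], [0, 0, 0, 0, 10, 0, 1], [0, 0, 0, -3, 35, 0, 1], [0, 0, 0, -3, 35, 0, 1], [0, 0, 0, -3, 35, 0, 1], [0, 0, 0, -3, 35, 0, 1], [0, 0, 0, -3, 35, 0, 1], [0, 0, 0, -3, 25, 0, 1], [0, 0, 0, 0, 9, 0, 1], [0, 0, 0, 0, 0, 30, 1], [0, 0, 0, 0, 0, 28, 1], [0, 0, 0, 0, 0, 10, 1], [0, 0, 0, 0, 0, 0, 1], [0, 0, 0, 0, 0, 0, 1], [0, 0, 0, 0, 0, 0, 1]])

```text
time: 12.8
position: [0.6751, -0.2134, 0.0414]
tool_rot: [3.141, -0.002, 0.001]
ft_force: [0.7, 0.0, -1.1]
finger_gap: 0.539
```

Run:
```python
from h import *
pos();crop('side','s8.png',[.6736,-.2141,.03]);pos()
```

```text
[ 0.6751 -0.2134  0.0414] [ 3.141e+00 -2.000e-03  1.000e-03] 47.4 [ 0.7  0.  -1.1]
origin 230 57 x 4
[ 0.6753 -0.2137  0.0417] [ 3.141e+00 -3.000e-03  0.000e+00] 47.5 [-0.2  0.5 -1.5]
```

View pics/s8.png

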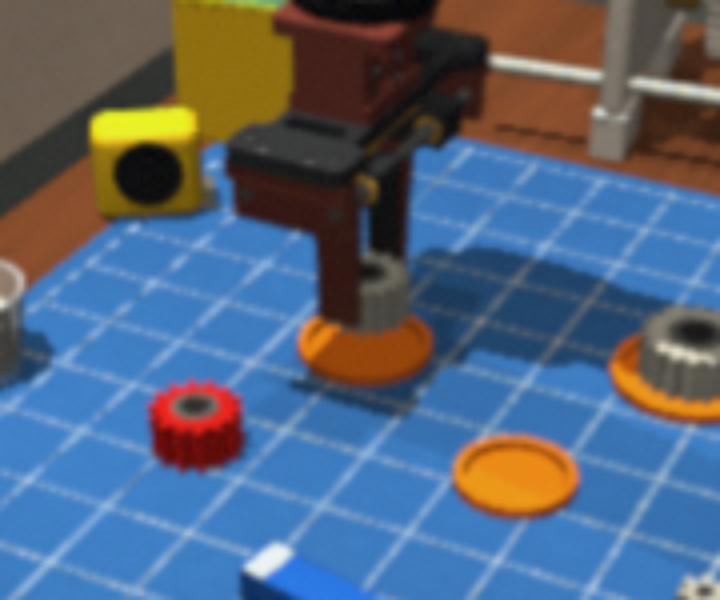

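Call:
apply_moves(motion=[[0, 0, 0, -1, 0, 10, 1], [0, 0, 0, 0, 0, 9, 1], [0, 0, 0, 0, 0, 1, 1], [0, 0, 0, 0, 0, 0, 1], [0, 0, 0, 0, 0, 0, 1], [0, 0, 0, 0, 0, 0, 0.2], [0, 0, 0, 0, 0, 0, 0.2], [0, 0, 0, 0, 0, 0, 0.2], [0, 0, 0, 0, 0, 0, 0.2], [0, 0, 0, 0, 0, 0, 0.2], [0, 0, 0, 0, 0, -15, 0.2], [0, 0, 0, 0, 0, -30, 0.2], [0, 0, 0, 0, 0, -35, 0.2], [0, 0, 0, 0, 0, 0, 0.2]])

```text
time: 14.02
position: [0.6773, -0.2151, 0.1083]
tool_rot: [3.139, -0.012, -0.001]
ft_force: [1.8, -0.6, 0.5]
finger_gap: 0.799
```

Run:
```python
from h import *
pos();crop('side','s9.png',[.6736,-.2141,.03]);pos()
```

```text
[ 0.6773 -0.2151  0.1083] [ 3.139e+00 -1.200e-02 -1.000e-03] 70.3 [ 1.8 -0.6  0.5]
origin 230 57 x 4
[ 0.676  -0.2148  0.1055] [ 3.139e+00 -9.000e-03 -1.000e-03] 70.1 [ 0.1  0.5 -0. ]
```

View pics/s9.png

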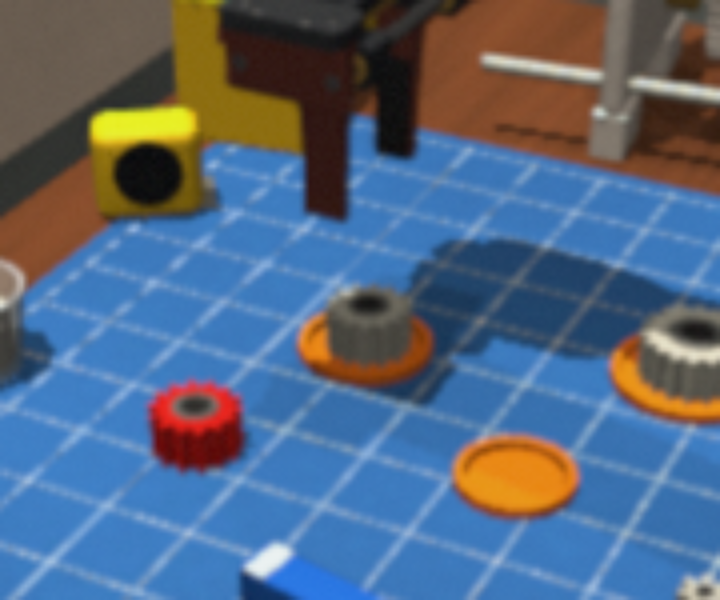

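The medium gear is seated in dish_medium at about (322,140). The small gear is next.

Call:
apply_moves(motion=[[0, 0, 0, -6, -17, 0, 0.2], [0, 0, 0, -12, -35, 0, 0.2], [0, 0, 0, -12, -35, 0, 0.2], [0, 0, 0, -12, -35, 0, 0.2], [0, 0, 0, -12, -35, 0, 0.2], [0, 0, 0, -12, -35, 0, 0.2], [0, 0, 0, -12, -35, 0, 0.2], [0, 0, 0, -12, -35, 0, 0.2], [0, 0, 0, -12, -35, 0, 0.2], [0, 0, 0, -12, -35, 0, 0.2], [0, 0, 0, -12, -35, 0, 0.2], [0, 0, 0, -12, -35, 0, 0.2], [0, 0, 0, -12, -35, 0, 0.2], [0, 0, 0, -12, -35, 0, 0.2], [0, 0, 0, -7, -17, 0, 0.2], [0, 0, 0, 0, 0, 20, 0.2], [0, 0, 0, 0, 0, 25, 0.2], [0, 0, 0, 0, 0, 0, 0.2], [0, 0, 0, 0, 0, 0, 0.2]])

```text
time: 15.65
position: [0.5028, 0.2743, 0.0538]
tool_rot: [3.14, 0.003, -0.0]
ft_force: [0.2, -0.7, 1.2]
finger_gap: 0.801
```

Run:
```python
from h import *
pos();crop('side','s10.png',[.505,.274,.05]);pos()
```

```text
[0.5028 0.2743 0.0538] [ 3.14e+00  3.00e-03 -0.00e+00] 70.5 [ 0.2 -0.7  1.2]
origin 176 251 x 4
[0.5038 0.2747 0.0549] [ 3.141e+00  1.000e-03 -1.000e-03] 70.1 [-0.1 -0.8  0.1]
```

View pics/s10.png

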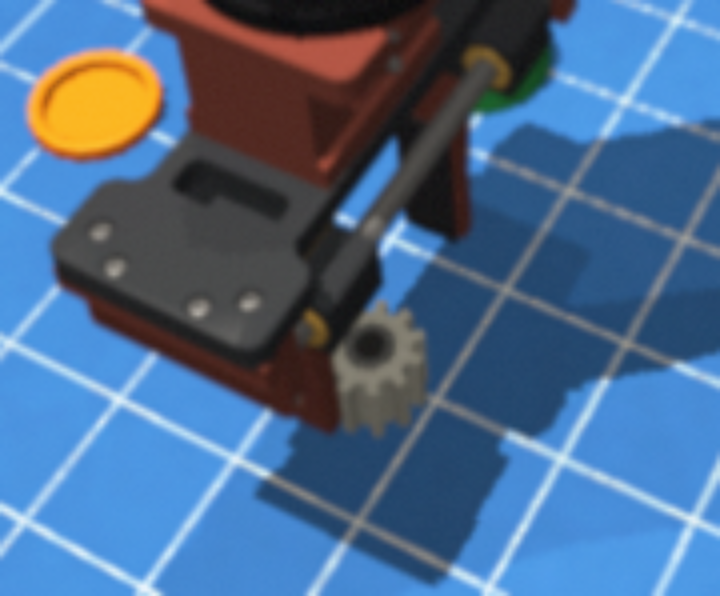

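The small gear at about (270,340) is centred between the open jaws.

Call:
apply_moves(motion=[[0, 0, 0, 1, 0, 15, 0.2], [0, 0, 0, 0, 0, 13, 0.2], [0, 0, 0, 0, 0, 9, 0.2], [0, 0, 0, 0, 0, 0, 0.2], [0, 0, 0, 0, 0, 0, 0.2], [0, 0, 0, 0, 0, 0, 1], [0, 0, 0, 0, 0, 0, 1], [0, 0, 0, 0, 0, 0, 1], [0, 0, 0, 0, 0, 0, 1], [0, 0, 0, 0, 0, 0, 1], [0, 0, 0, 0, 0, 0, 1], [0, 0, 0, 0, 0, 0, 1]])

```text
time: 16.7
position: [0.505, 0.2753, 0.0179]
tool_rot: [-3.141, -0.0, -0.0]
ft_force: [-0.5, -0.9, 2.4]
finger_gap: 0.402
```

Run:
```python
from h import *
pos()
```

```text
[0.505  0.2753 0.0179] [-3.141 -0.    -0.   ] 35.4 [-0.5 -0.9  2.4]
```

Call:
apply_moves(motion=[[0, 0, 0, 0, 0, -10, 1], [0, 0, 0, 0, 0, -20, 1], [0, 0, 0, 0, 0, -30, 1], [0, 0, 0, 0, 18, -30, 1], [0, 0, 0, 5, 35, 0, 1], [0, 0, 0, 5, 35, 0, 1], [0, 0, 0, 5, 35, 0, 1], [0, 0, 0, 5, 35, 0, 1], [0, 0, 0, 5, 35, 0, 1], [0, 0, 0, 5, 35, 0, 1], [0, 0, 0, 5, 35, 0, 1], [0, 0, 0, 5, 35, 0, 1], [0, 0, 0, 5, 35, 0, 1], [0, 0, 0, 0, 35, 0, 1], [0, 0, 0, 0, 28, 0, 1], [0, 0, 0, 0, 17, 0, 1], [0, 0, 0, 0, 0, 30, 1], [0, 0, 0, 0, 0, 30, 1], [0, 0, 0, 0, 0, 0, 1], [0, 0, 0, 0, 0, 0, 1]])

```text
time: 18.37
position: [0.5485, -0.1374, 0.0471]
tool_rot: [-3.141, 0.003, 0.0]
ft_force: [-0.2, 0.8, -0.7]
finger_gap: 0.403
```

Run:
```python
from h import *
pos();crop('side','s11.png',[.55,-.138,.03]);pos()
```

```text
[ 0.5485 -0.1374  0.0471] [-3.141e+00  3.000e-03  0.000e+00] 35.5 [-0.2  0.8 -0.7]
origin 268 89 x 4
[ 0.5499 -0.1376  0.0484] [-3.141  0.     0.   ] 35.3 [ 1.3 -0.6 -1.2]
```

View pics/s11.png

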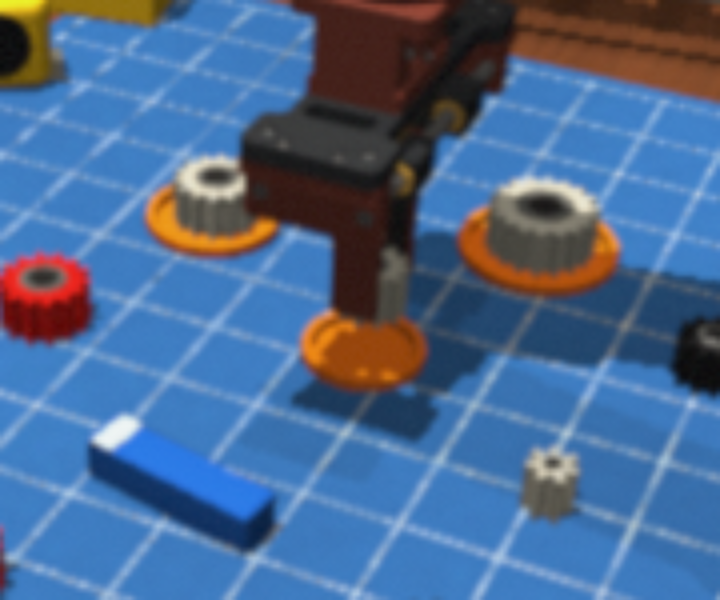

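Call:
apply_moves(motion=[[0, 0, 0, 0, 0, 14, 1], [0, 0, 0, 0, 0, 11, 1], [0, 0, 0, 0, 0, 2, 1], [0, 0, 0, 0, 0, 0, 1], [0, 0, 0, 0, 0, 0, 1], [0, 0, 0, 0, 0, 0, 0.3], [0, 0, 0, 0, 0, 0, 0.3], [0, 0, 0, 0, 0, 0, 0.3], [0, 0, 0, 0, 0, 0, 0.3], [0, 0, 0, 0, 0, 0, 0.3], [0, 0, 0, 0, 0, -15, 0.3], [0, 0, 0, 0, 0, -30, 0.3], [0, 0, 0, 0, 0, -35, 0.3], [0, 0, 0, 0, 0, 0, 0.3]])

```text
time: 19.58
position: [0.5536, -0.1386, 0.1065]
tool_rot: [3.14, -0.009, -0.001]
ft_force: [1.5, -0.5, 0.3]
finger_gap: 0.696
```

Run:
```python
from h import *
pos();crop('side','s12.png',[.55,-.138,.03]);pos()
```

```text
[ 0.5536 -0.1386  0.1065] [ 3.14e+00 -9.00e-03 -1.00e-03] 61.2 [ 1.5 -0.5  0.3]
origin 268 89 x 4
[ 0.5524 -0.1383  0.1041] [ 3.14  -0.007 -0.   ] 61.9 [-0.9 -0.1 -0.9]
```

View pics/s12.png

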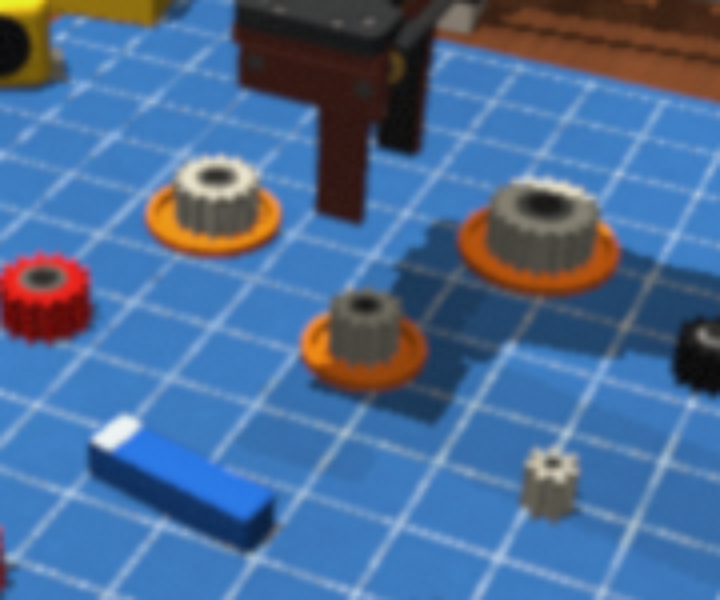

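The small gear is seated in dish_small at about (359,172). The tiny gear is next.

Call:
apply_moves(motion=[[0, 0, 0, -10, -6, 0, 0.3], [0, 0, 0, -25, -14, 0, 0.3], [0, 0, 0, -30, -17, 0, 0.3], [0, 0, 0, -30, -17, 0, 0.3], [0, 0, 0, -18, -10, 0, 0.3], [0, 0, 0, -8, -4, 0, 0.3], [0, 0, 0, 0, 0, 20, 0.3], [0, 0, 0, 0, 0, 25, 0.3], [0, 0, 0, 0, 0, 0, 0.3], [0, 0, 0, 0, 0, 0, 0.3], [0, 0, 0, 0, 0, 0, 0.3]])

```text
time: 20.55
position: [0.4294, -0.0701, 0.056]
tool_rot: [3.142, -0.0, -0.001]
ft_force: [0.1, 0.2, 1.2]
finger_gap: 0.701
```

Run:
```python
from h import *
pos();crop('side','s13.png',[.43,-.07,.04]);pos()
```

```text
[ 0.4294 -0.0701  0.056 ] [ 3.142e+00 -0.000e+00 -1.000e-03] 61.7 [0.1 0.2 1.2]
origin 316 122 x 4
[ 0.4297 -0.07    0.0564] [ 3.141e+00 -1.000e-03 -1.000e-03] 61.7 [ 0.6  0.2 -0.8]
```

View pics/s13.png

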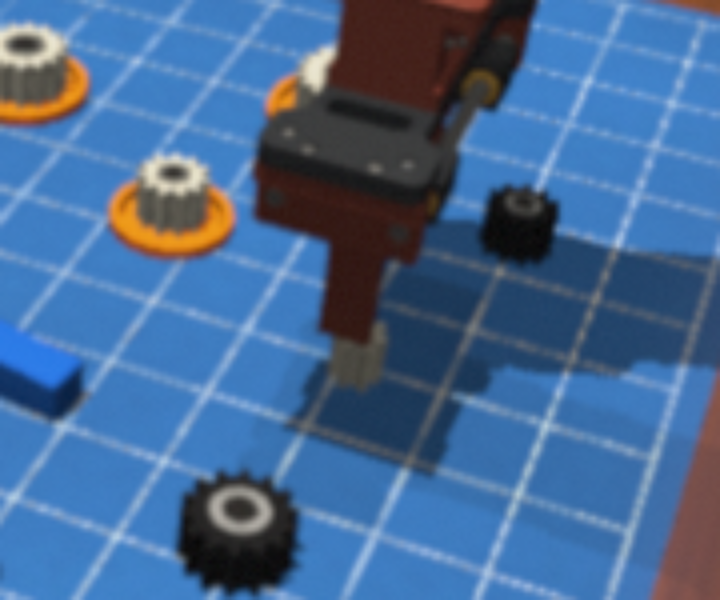

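The tiny gear at about (405,211) is between the jaws, and both black gears are clear.

Call:
apply_moves(motion=[[0, 0, 0, 0, 0, 15, 0.3], [0, 0, 0, 0, 0, 14, 0.3], [0, 0, 0, 0, 0, 9, 0.3], [0, 0, 0, 0, 0, 0, 0.3], [0, 0, 0, 0, 0, 0, 0.3], [0, 0, 0, 0, 0, 0, 1], [0, 0, 0, 0, 0, 0, 1], [0, 0, 0, 0, 0, 0, 1], [0, 0, 0, 0, 0, 0, 1], [0, 0, 0, 0, 0, 0, 1], [0, 0, 0, 0, 0, 0, 1], [0, 0, 0, 0, 0, 0, 1]])

```text
time: 21.6
position: [0.4289, -0.0698, 0.0178]
tool_rot: [3.142, -0.0, -0.0]
ft_force: [-0.3, 0.2, 2.4]
finger_gap: 0.268
```

Run:
```python
from h import *
pos()
```

```text
[ 0.4289 -0.0698  0.0178] [ 3.142 -0.    -0.   ] 23.6 [-0.3  0.2  2.4]
```

Call:
apply_moves(motion=[[0, 0, 0, 0, 0, -10, 1], [0, 0, 0, 0, 0, -20, 1], [0, 0, 0, 0, 0, -30, 1], [0, 0, 0, 10, -12, -30, 1], [0, 0, 0, 21, -26, 0, 1], [0, 0, 0, 21, -26, 0, 1], [0, 0, 0, 21, -26, 0, 1], [0, 0, 0, 21, -26, 0, 1], [0, 0, 0, 21, -26, 0, 1], [0, 0, 0, 21, -26, 0, 1], [0, 0, 0, 21, -26, 0, 1], [0, 0, 0, 21, -26, 0, 1], [0, 0, 0, 21, -26, 0, 1], [0, 0, 0, 21, -26, 0, 1], [0, 0, 0, 12, -12, 0, 1], [0, 0, 0, 6, -6, 0, 1], [0, 0, 0, 0, 0, 30, 1], [0, 0, 0, 0, 0, 28, 1], [0, 0, 0, 0, 0, 0, 1], [0, 0, 0, 0, 0, 0, 1]])

```text
time: 23.27
position: [0.6653, 0.2185, 0.0486]
tool_rot: [3.139, 0.004, -0.001]
ft_force: [-0.1, 0.0, 0.4]
finger_gap: 0.27
```

Run:
```python
from h import *
pos();crop('side','s14.png',[.667,.22,.03]);pos()
```

```text
[0.6653 0.2185 0.0486] [ 3.139e+00  4.000e-03 -1.000e-03] 23.8 [-0.1  0.   0.4]
origin 106 190 x 4
[0.6667 0.2192 0.0504] [ 3.141e+00  1.000e-03 -1.000e-03] 23.4 [-0.3 -0.5  0.4]
```

View pics/s14.png

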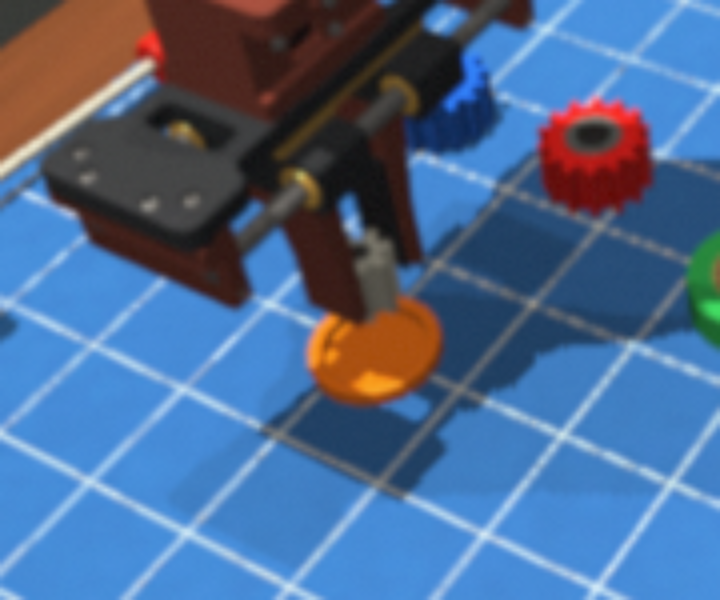

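Call:
apply_moves(motion=[[0, 0, 0, 0, 0, 15, 1], [0, 0, 0, 0, 0, 12, 1], [0, 0, 0, 0, 0, 2, 1], [0, 0, 0, 0, 0, 0, 1], [0, 0, 0, 0, 0, 0, 1], [0, 0, 0, 0, 0, 0, 0.4], [0, 0, 0, 0, 0, 0, 0.4], [0, 0, 0, 0, 0, 0, 0.4], [0, 0, 0, 0, 0, 0, 0.4], [0, 0, 0, 0, 0, 0, 0.4], [0, 0, 0, 0, 0, -15, 0.4], [0, 0, 0, 0, 0, -30, 0.4], [0, 0, 0, 0, 0, -35, 0.4], [0, 0, 0, 0, 0, -35, 0.4], [0, 0, 0, 0, 0, -35, 0.4], [0, 0, 0, 0, 0, 0, 0.4], [0, 0, 0, 0, 0, 0, 0.4]])

```text
time: 24.73
position: [0.6686, 0.2208, 0.1749]
tool_rot: [-3.139, -0.006, -0.0]
ft_force: [0.1, 0.2, -1.0]
finger_gap: 0.601
```

Run:
```python
from h import *
pos();s=snap('side','s15.png');t=snap('top','t15.png');pos()
d={'L':.03,'M':.024,'S':.018,'T':.012}
ty={'L':(.5013,-.2686),'M':(.6736,-.2141),'S':(.5501,-.1378),'T':(.6675,.2199)}
for k in d:
    for n,f in(('side',s),('top',t)):
        q=proj(f,[*ty[k],.029])[0]; print(k,n,np.round(q,1))
```

```text
[0.6686 0.2208 0.1749] [-3.139 -0.006 -0.   ] 52.9 [ 0.1  0.2 -1. ]
[0.6663 0.2199 0.1707] [ 3.141  0.    -0.   ] 52.7 [ 0.7 -0.3 -0.9]
L side [403.3 140.2]
L top [450.2 234.3]
M side [320.7 132.7]
M top [424.4 153.3]
S side [358.9 165.3]
S top [388.  209.4]
T side [196.3 265.6]
T top [223.  150.8]
```

View pics/s15.png

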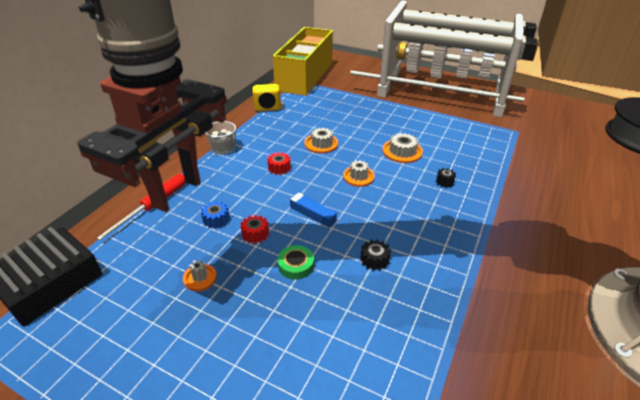

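View pics/t15.png

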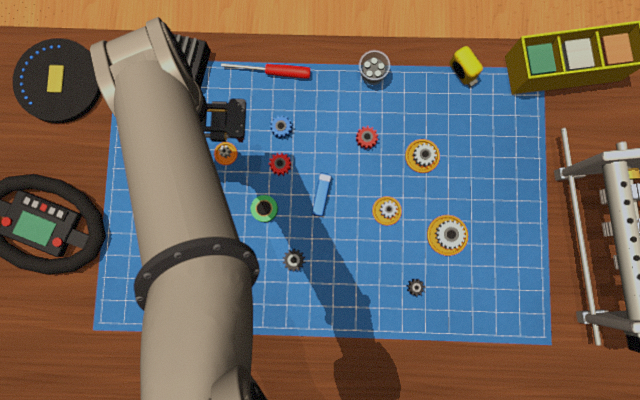

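All four gears show in their dishes. In the side view they are at (403,147), (321,138), (359,172) and (199,271), and the black gears haven't moved. The tiny gear gets a close look before I hand in.

Run:
```python
from h import *
crop('side','s16.png',[.667,.22,.01],40,35,8)
```

```text
origin 158 239 x 8
```

View pics/s16.png

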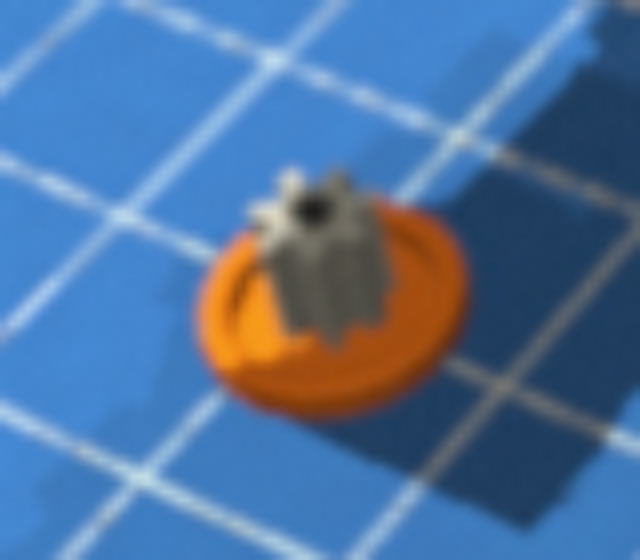

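The tiny gear stands upright on the dish floor, centred, with its bush at about (197,265).

```bash
python3 -c "
from station import bot
print(bot.hand_in())"
```

```text
the job is handed in; nothing more can be done
None
```

I put the four silver gears in their matching orange dishes, working from largest to smallest, and handed the job in at about 25 s of the 96 s allowed.

- **Final checks:** pictures from both cameras showed each gear standing flat inside its dish. The two black gears looked unmoved, and so did the red, blue and green look-alikes. The gripper was about 17 cm up and touching nothing. I judged the final positions by eye and did not measure them again.
- **Grips:** the jaw gap while holding each gear read 59.6, 47.5, 35.4 and 23.6 mm, against 60, 48, 36 and 24 mm across the teeth.
- **What went off:** I overshot dish_large by about 34 mm in the air because I added up the moves wrongly. I corrected it before lowering the gear. When the jaws first closed on the large gear, the wrist force read 7.8 N upward and the tool sat about 3 mm higher than commanded. I did not find the cause, and no other reading came near that.

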